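Stand the loose eggs in the egg holder

TASK

Put the three loose eggs from the worktop into the three empty wells of the wooden egg holder, one in each well, every egg standing upright with its pointed end down and sitting fully home. Put them in gently rather than dropping them, leave the egg that is already in the holder in its well, and do not disturb the salt shaker, kitchen timer or pepper mill.

Things in the scene. Friction and masses are not known exactly. Their poses are not given: they have to be found in the camera images.
- egg_holder: Light wooden egg holder with a slightly darker rim, 180 x 180 x 34 mm, fixed to the worktop, four round wells in a 2 x 2 square at 80 mm pitch. Origin: centre of its underside; z up, x and y along its edges (x away from the robot, turned up to about 0.35 rad). Beware of the wall shelf behind to the right: its corner reaches to x 0.59, y -0.28 m, 0.53 m above the worktop.
- well_0 (a point): Centre of the mouth of the far left well, level with the holder's top (34 mm above the worktop); axes as the holder's. The well is a straight round hole 44 mm in diameter and 22 mm deep with a flat floor. An egg fully home stands on its pointed tip with its origin about 11 mm above this point, leaning a few degrees at most. This well already holds egg_d.
- well_1 (a point): Centre of the mouth of the far right well, level with the holder's top (34 mm above the worktop); axes as the holder's. The well is a straight round hole 44 mm in diameter and 22 mm deep with a flat floor. An egg fully home stands on its pointed tip with its origin about 11 mm above this point, leaning a few degrees at most. Empty at the start.
- well_2 (a point): Centre of the mouth of the near left well, level with the holder's top (34 mm above the worktop); axes as the holder's. The well is a straight round hole 44 mm in diameter and 22 mm deep with a flat floor. An egg fully home stands on its pointed tip with its origin about 11 mm above this point, leaning a few degrees at most. Empty at the start.
- well_3 (a point): Centre of the mouth of the near right well, level with the holder's top (34 mm above the worktop); axes as the holder's. The well is a straight round hole 44 mm in diameter and 22 mm deep with a flat floor. An egg fully home stands on its pointed tip with its origin about 11 mm above this point, leaning a few degrees at most. Empty at the start.
- egg_a: Brown rigid hen's egg, about 60 g, 42 mm across, 58 mm long. Origin: on its long axis at the widest girth. +x points to the POINTED end, 33 mm from the origin; the blunt end is 25 mm the other way. Starts lying on the worktop, origin 21 mm up, +x pointing to the robot's left (world +y) within 0.6 rad and dipping about 0.1 rad, so it must be turned about 84 degrees to stand. It can roll.
- egg_b: Tan rigid hen's egg, about 60 g, 42 mm across, 58 mm long. Origin: on its long axis at the widest girth. +x points to the POINTED end, 33 mm from the origin; the blunt end is 25 mm the other way. Starts lying on the worktop, origin 21 mm up, +x pointing to the robot's left (world +y) within 0.6 rad and dipping about 0.1 rad, so it must be turned about 84 degrees to stand. It can roll.
- egg_c: Cream rigid hen's egg, about 60 g, 42 mm across, 58 mm long. Origin: on its long axis at the widest girth. +x points to the POINTED end, 33 mm from the origin; the blunt end is 25 mm the other way. Starts lying on the worktop, origin 21 mm up, +x pointing to the robot's left (world +y) within 0.6 rad and dipping about 0.1 rad, so it must be turned about 84 degrees to stand. It can roll.
- egg_d: Tan rigid hen's egg, about 60 g, 42 mm across, 58 mm long. Origin: on its long axis at the widest girth. +x points to the POINTED end, 33 mm from the origin; the blunt end is 25 mm the other way. It already stands pointed end down in the far left well and stays there.
- salt_shaker: Glass salt shaker with a grey top, 44 mm across, 90 mm high, standing loose behind the eggs. Origin: centre of its underside.
- kitchen_timer: Round red and white kitchen timer, 64 mm across, 45 mm high, standing loose behind the eggs. Origin: centre of its underside.
- pepper_mill: Dark wooden pepper mill, 53 mm across, 152 mm high, standing loose behind the egg holder. Origin: centre of its underside.
Not all that is in view belongs to the job. Leave any blue or turquoise look-alike of the egg_b alone.

How it is judged:
By the outcome, as a careful person would: the job done as asked, in the order asked, and still so for the second after the job is handed in, with the robot touching nothing.
It also fails if it takes over 72 s, if anything falls off the work surface, if the arm or the gripper's body presses on something with over 40 N, if the wrist force passes 120 N, or if a joint passes its speed limit or range.

ROBOT

A 6-joint arm with a two-finger parallel gripper is mounted at the origin on a cart in front of the work surface, level with it; the furniture and walls round the work are solid. World frame = base frame: x ahead of the robot, y to its left, z up, the work surface at z = 0. Lengths are in m, angles in rad, forces in N, time in s.
With the tool pointing down it reaches from about 0.25 to 0.775 m from the base axis. Payload 4 kg.
Tool frame: the origin (TCP) lies at the very end of the fingers, on their centre line; the grasp point (between the pads) lies 19 mm behind it; z points along the fingers, y is the line along which they close (so a half turn about z gives the same grasp; the last joint's range is limited). The gripper opens to 94 mm and grips with 3 to 60 N. Pads are 16 mm wide; open, the fingers measure 119 mm over their backs; the gripper's body (75 mm by 177 mm) begins 78 mm behind the grasp point.
Start: joints at [-1.397, 0.087, 1.371, -0, 1.684, -0.103], TCP at [0.15, -0.529, 0.206] pointing down, gripper open.
Joint ranges: [-3.1, 3.1], [-0.76, 2.03], [0.27, 2.55], [-1.08, 4.22], [0.17, 2.65], [-2.57, 2.57]. Speed limits (rad/s): [2.79, 2.79, 3.14, 3.14, 3.14, 3.14].

INTERFACE

Orientations are given as [roll, pitch, yaw] about the fixed x, y, z axes, in that order (R = Rz(yaw) Ry(pitch) Rx(roll)).
In Python, from bench import robot, snapshot, finder gives the robot as it stands.
- The arm moves only by the tool drive_tool, never from a script. Its argument "deltas" is text: rows parted by semicolons, each of 7 numbers parted by spaces: the shift along the tool's x, y, z each as a share of 100 mm, from -1 to 1, then the turn, a rotation vector about the tool's x, y, z each as a share of 90 degrees, from -1 to 1, then the finger opening in mm, from 0 to 94. In form: tx ty tz rx ry rz gripper; .... A call has 1 to 5 rows; each row is the pose to reach, as a shift and turn from the pose commanded when the call began, along the tool's axes at that moment; what a row does not reach only later rows make up. A row lasts 1/10 s, in which the tool goes at most 50 mm and 8.59 degrees, less where a joint would pass 70% of its speed; a pose out of reach is approached as far as the arm can. A call with a number of a shift or a turn outside -1 to 1 is refused whole. A call with a gripper value outside its range is refused whole. The fingers move at their own pace and stop on an object; the grip force is fixed at half the most. Time passes only in rows, so rows that repeat a pose let the fingers close. It gives the time, the measured TCP pose, the force, the opening and the grip force at its end, in the units of the state.
- robot.get_obs(): the state, without advancing time (a new reading comes with each control period).
- snapshot(name): name is "scene" or "top"; returns a dict with "img" (384x512x3 uint8, red, green, blue), "fx", "fy", "cx", "cy" (pixels), "T" (4x4, takes a point from camera to world coordinates). Camera axes: x right, y up, looking along -z (the intrinsics and any distortion apply to the point x, -y, -z); pixel columns grow to the right and rows downward; lengths in m; the calibration is good to about 2 mm. A picture is of the moment at which its call begins. There is no depth.
- robot.close_job(): hands the job in; it is judged then, once.
Trained networks look in the newest picture that a camera, given by its name, has taken for a name from the list of things; names that differ only in an ending like _2 or _b are one class to them, and where a whole thing is asked for, a point or a joint stands for the part that bears it (a point fixed in the world has none). Each returns a list of dicts, best first, with "confidence" (0 to 1); they miss things now and then, are a little off and sometimes report something else, mostly with a low value. They report only what shows in the picture. A call takes as long as a camera call. They do not tell look-alikes from the thing itself.
- finder.look_for(camera, thing): "xy" ([column, row] in pixels, amid what is visible of it).
- finder.masks_of(camera, thing): "region" (384x512 bool, what is visible of it) and "xy" ([column, row] in pixels, amid what is visible of it).
- finder.landmark_of(camera, thing): "xy" ([column, row] in pixels: a listed point, or the origin of a listed thing).
The state is a dict: "time": time; "joint_positions": joint angles; "qvel": joint speeds; "joint_torque": joint torques, N m; "tool_pos": TCP position; "ee_rot": TCP orientation; "wrist_force": force on the tool from outside, world axes, zero at the start; "wrist_torque": the same for the moment, N m; "width": finger opening in m; "finger_force": force on a finger pad.
Only numpy, scipy, OpenCV 4.12 (cv2) and the standard library are available. Lean on these libraries where they do the work, as an engineer would, in place of code of your own. Each camera call takes 0.05 s, during which the arm holds its last target. There are 200 camera calls.

## Working session

There is one attempt and no reset: what is moved stays moved. The work goes in short steps, Python scripts to look and compute and a tool call to move; the robot and the scene stay as the last step left them, time stands still between calls to the robot, and variables do not carry over. Pictures are saved under pics/ and viewed, at most 10 in all, crops included, and the job is handed in when it is done.

Besides the shell and the picture viewer there is one more tool, called after "Call:" as name(argument=value, ...), one argument or row to a line, values as JSON. drive_tool: Moves the arm, as the interface text tells. Shift numbers are shares of 100 mm and turn numbers shares of 90 degrees, none past 1 either way. Its arguments: {"type":"object","properties":{"deltas":{"type":"string"}},"required":["deltas"]}

```bash
mkdir -p pics; ls
cat > h.py <<'E'
import numpy as np, cv2
from bench import robot, snapshot, finder
def px2w(s,xy,z):
    d=np.array([(xy[0]-s['cx'])/s['fx'],-(xy[1]-s['cy'])/s['fy'],-1.]); T=np.array(s['T'])
    d=T[:3,:3]@d; o=T[:3,3]; return o+d*(z-o[2])/d[2]
def w2px(s,p):
    T=np.array(s['T']); c=T[:3,:3].T@(np.array(p)-T[:3,3]); return np.array([s['cx']+s['fx']*c[0]/-c[2], s['cy']-s['fy']*c[1]/-c[2]])
E
python3 - <<'E'
from h import *
o=robot.get_obs(); print({k:np.round(v,3) for k,v in o.items()})
for n in ['top','scene']:
    s=snapshot(n); cv2.imwrite(f'pics/{n}0.png',cv2.resize(s['img'][:,:,::-1],(800,600)))
    print(n,{k:s[k] for k in s if k not in('img','T')},np.round(s['T'],3).tolist())
    for t,z in [('egg_a',.021),('egg_b',.021),('egg_c',.021),('egg_d',.045),('egg_holder',0),('well_0',.034),('well_1',.034),('well_2',.034),('well_3',.034),('salt_shaker',0),('kitchen_timer',0),('pepper_mill',0)]:
        for r in finder.landmark_of(n,t)[:5]: print(t,round(r['confidence'],2),np.round(r['xy'],1),np.round(px2w(s,r['xy'],z),3)[:2])
E
```

```text
pics
{'time': np.float64(0.0), 'joint_positions': array([-1.397,  0.088,  1.372,  0.   ,  1.684, -0.103]), 'qvel': array([-0.   ,  0.002, -0.   ,  0.001, -0.   ,  0.001]), 'joint_torque': array([-1.0000e-03, -3.4019e+01, -3.0242e+01,  7.2000e-02,  3.3000e-02,
       -0.0000e+00]), 'tool_pos': array([ 0.15 , -0.529,  0.204]), 'ee_rot': array([-3.139, -0.   ,  0.277]), 'wrist_force': array([-0.195, -0.206,  0.439]), 'wrist_torque': array([-0.015, -0.031,  0.032]), 'finger_force': np.float64(0.0), 'width': np.float64(0.094)}
top {'fx': 384.1273771710424, 'fy': 384.1273771710424, 'cx': 251.39182536724334, 'cy': 192.06750940128236} [[0.024, 0.997, -0.079, 0.489], [-0.999, 0.022, -0.023, 0.049], [-0.021, 0.079, 0.997, 1.08], [0.0, 0.0, 0.0, 1.0]]
egg_a 0.69 [264.9 176.8] [0.616 0.037]
egg_a 0.64 [256.5 221.5] [0.492 0.058]
egg_a 0.63 [336.8 240.1] [ 0.446 -0.162]
egg_a 0.52 [230.  269.9] [0.358 0.127]
egg_a 0.5 [181.4 189.1] [0.577 0.268]
egg_b 0.69 [264.9 176.8] [0.616 0.037]
egg_b 0.64 [256.5 221.5] [0.492 0.058]
egg_b 0.63 [336.8 240.1] [ 0.446 -0.162]
egg_b 0.52 [230.  269.9] [0.358 0.
[... 2447 characters left out ...]
ll_0 0.64 [226.9 236.9] [0.553 0.18 ]
well_1 0.93 [191.1 259.4] [0.569 0.27 ]
well_1 0.83 [214.1 280.6] [0.498 0.278]
well_1 0.77 [250.6 257.8] [0.478 0.192]
well_1 0.64 [226.9 236.9] [0.553 0.18 ]
well_2 0.93 [191.1 259.4] [0.569 0.27 ]
well_2 0.83 [214.1 280.6] [0.498 0.278]
well_2 0.77 [250.6 257.8] [0.478 0.192]
well_2 0.64 [226.9 236.9] [0.553 0.18 ]
well_3 0.93 [191.1 259.4] [0.569 0.27 ]
well_3 0.83 [214.1 280.6] [0.498 0.278]
well_3 0.77 [250.6 257.8] [0.478 0.192]
well_3 0.64 [226.9 236.9] [0.553 0.18 ]
salt_shaker 0.81 [202.5 197.6] [0.708 0.101]
kitchen_timer 0.75 [262.3 153. ] [ 0.707 -0.137]
pepper_mill 0.6 [176.1 228.2] [0.683 0.213]
pepper_mill 0.22 [248.6 258.9] [0.497 0.176]
```

View pics/top0.png

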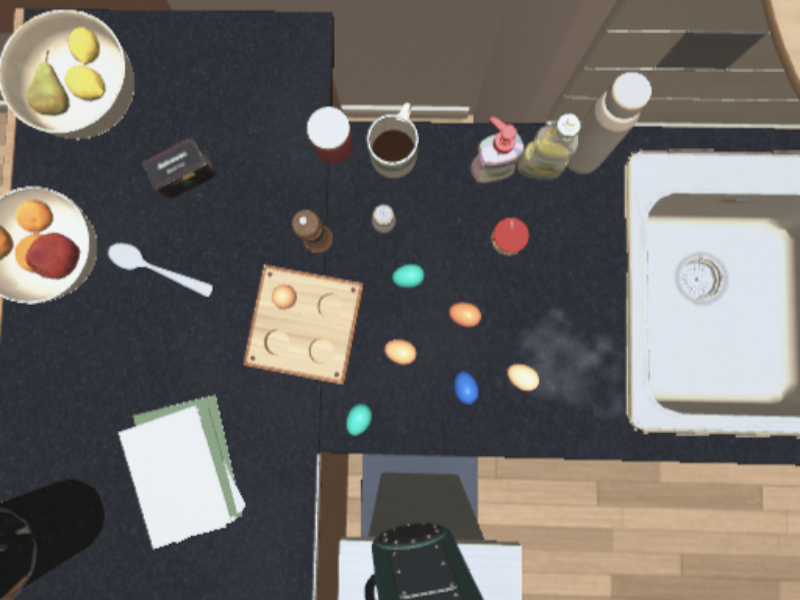

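View pics/scene0.png

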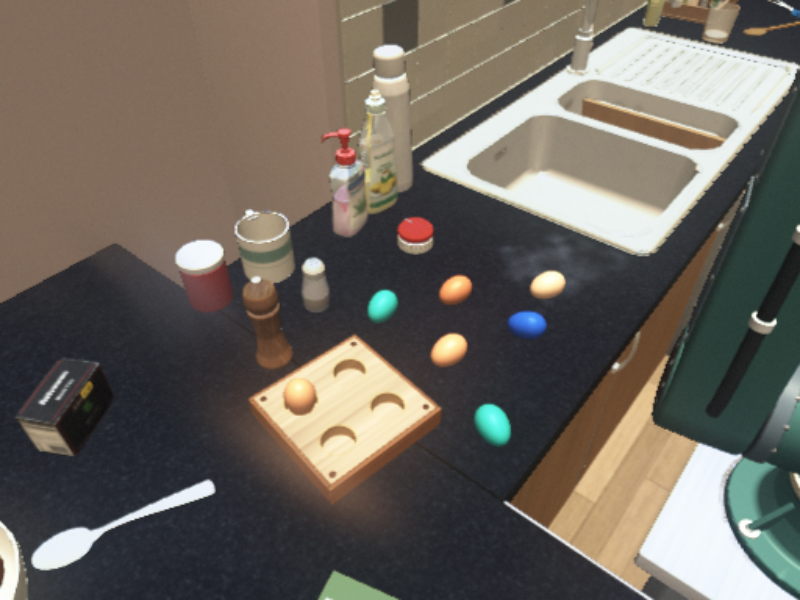

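```bash
cat > fit.py <<'E'
from h import *
from scipy.optimize import least_squares
t=np.linspace(-np.pi,np.pi,36); u=np.linspace(0,np.pi,19)
def eggpts(p,ax):
    ax=np.array(ax)/np.linalg.norm(ax); e1=np.cross(ax,[.3,.2,1.] if abs(ax[2])<.9 else [1,0,0]); e1/=np.linalg.norm(e1); e2=np.cross(ax,e1)
    L=np.where(np.cos(u)>0,.033,.025)*np.cos(u)
    return np.concatenate([np.array(p)+l*ax+.021*np.sin(v)*(np.outer(np.cos(t),e1)+np.outer(np.sin(t),e2)) for l,v in zip(L,u)])
def proj(s,P):
    T=np.array(s['T']); c=(P-T[:3,3])@T[:3,:3]
    return np.c_[s['cx']-s['fx']*c[:,0]/c[:,2], s['cy']+s['fy']*c[:,1]/c[:,2]]
def outline(s,P): return cv2.convexHull(proj(s,P).astype(np.float32))
def contour(m):
    c=max(cv2.findContours(m.astype(np.uint8),cv2.RETR_EXTERNAL,cv2.CHAIN_APPROX_NONE)[0],key=cv2.contourArea); return c[:,0].astype(float)
def res(s,c,P):
    # signed distance of boundary pixels (centres lie ~0.5 px inside)
    o=outline(s,P); return np.array([cv2.pointPolygonTest(o,tuple(map(float,q)),True)-.4 for q in c])
def fit(f,x0,views):
    r=least_squares(lambda x:np.concatenate([res(s,c,f(x)) for s,c in views]),x0,x_scale=[.01,.01]+[.2]*(len(x0)-2),diff_step=1e-4,loss='soft_l1',f_scale=.7)
    return r.x,np.sqrt(np.mean(r.fun**2))
lying=lambda x:eggpts([x[0],x[1],.021],[np.sin(-x[2])*np.cos(.1),np.cos(x[2])*np.cos(.1),-.1])  # x[2]: yaw from +y, ccw
def box(x):
    c,s_=np.cos(x[2]),np.sin(x[2]); return np.array([[x[0]+c*a-s_*b,x[1]+s_*a+c*b,z] for a in(-.09,.09) for b in(-.09,.09) for z in(0,.034)])
def masks(n,thing): return finder.masks_of(n,thing)
E
cat > m1.py <<'E'
from fit import *
S={n:snapshot(n) for n in('top','scene')}; V={}
for n,s in S.items():
    hsv=cv2.cvtColor(s['img'],cv2.COLOR_RGB2HSV)
    for r in masks(n,'egg_a'):
        m=r['region']; h=np.median(hsv[m],0); w=px2w(s,r['xy'],.021); print(n,round(r['confidence'],2),np.round(r['xy']),h,m.sum(),np.round(w[:2],3))
        if h[0]<30 and m.sum()>100 and w[1]<.15: V.setdefault(n,[]).append((w,contour(m)))
    hm=masks(n,'egg_holder')[0]; print('holder',hm['confidence'],hm['region'].sum()); V[n+'h']=contour(hm['region'])
for w,c in V['top']:
    w2,c2=min(V['scene'],key=lambda a:np.hypot(*(a[0]-w)[:2]))
    vs=[(S['top'],c),(S['scene'],c2)]
    for nm,vv in(('both',vs),('top',vs[:1]),('scene',vs[1:])):
        b=min((fit(lying,[w[0],w[1],y],vv) for y in(-.4,0,.4)),key=lambda a:a[1]); print('egg',np.round(w[:2],3),nm,np.round(b[0],4),round(b[1],2))
vs=[(S['top'],V['toph']),(S['scene'],V['sceneh'])]
for nm,vv in(('both',vs),('top',vs[:1]),('scene',vs[1:])):
    b=min((fit(box,[.53,.22,y],vv) for y in(-.2,0,.2)),key=lambda a:a[1]); print('holder',nm,np.round(b[0],4),round(b[1],2))
E
python3 m1.py
```

```text
top 0.79 [261. 177.] [ 85. 139. 222.] 225 [0.615 0.048]
top 0.74 [296. 248.] [109. 166. 221.] 227 [ 0.421 -0.052]
top 0.73 [257. 224.] [ 18.  94. 244.] 274 [0.484 0.056]
top 0.62 [182. 188.] [ 16.  102.5 242. ] 184 [0.58  0.267]
top 0.58 [193. 210.] [ 20.  60. 233.] 4338 [0.518 0.233]
top 0.57 [334. 242.] [ 24.  55. 245.] 274 [ 0.442 -0.154]
top 0.52 [297. 203.] [ 12. 123. 237.] 279 [ 0.545 -0.054]
top 0.5 [231. 270.] [ 85. 139. 223.] 222 [0.358 0.125]
holder 0.56 4108
scene 0.82 [348. 180.] [ 23.  72. 252.] 307 [ 0.451 -0.162]
scene 0.81 [290. 188.] [ 13. 146. 244.] 271 [ 0.548 -0.046]
scene 0.8 [334. 205.] [110. 181. 206.] 340 [ 0.432 -0.06 ]
scene 0.7 [245. 200.] [ 84.  159.5 220. ] 304 [0.605 0.058]
scene 0.64 [288. 226.] [ 18. 112. 252.] 371 [0.476 0.063]
scene 0.59 [193. 252.] [ 15. 126. 239.] 371 [0.589 0.248]
holder 0.64 6935
egg [0.484 0.056] both [ 0.4809  0.0554 -0.2258] 0.44
egg [0.484 0.056] top [ 0.48    0.0556 -0.274 ] 0.49
egg [0.484 0.056] scene [ 0.4815  0.0551 -0.2038] 0.24
egg [ 0.442 -0.154] both [ 0.4412 -0.1592 -0.4451] 0.36
egg [ 0.442 -0.154] top [ 0.4408 -0.1591 -0.5053] 0.34
egg [ 0.442 -0.154] scene [ 0.4415 -0.1595 -0.3934] 0.34
egg [ 0.545 -0.054] both [ 0.5494 -0.0591 -0.2402] 0.54
egg [ 0.545 -0.054] top [ 0.5493 -0.0594 -0.2364] 0.49
egg [ 0.545 -0.054] scene [ 0.5495 -0.0586 -0.2395] 0.58
holder both [ 0.527   0.2297 -0.1681] 0.64
holder top [ 0.5267  0.2299 -0.161 ] 0.62
holder scene [ 0.5271  0.2296 -0.1713] 0.64
```

```bash
cat > plan.py <<'E'
import numpy as np, json, os
from scipy.spatial.transform import Rotation as Ro, Slerp
F='cmd.json'
EGG={'b':(.4809,.0554,-.2258),'c':(.4412,-.1592,-.4451),'a':(.5494,-.0591,-.2402)}
WELL={1:(.5597,.1836),2:(.4943,.2758),3:(.4809,.1970)}
TAU,DIP,E,BL=np.radians(44),.1,.010,.004
def frame(f,tau):   # f: horizontal dir that tool x faces; tool z = f sin tau - z cos tau
    f=np.r_[f,0.]; z=f*np.sin(tau)-np.array([0,0,np.cos(tau)]); y=np.cross([0,0,-1.],f)
    y=np.cross(z,f) ; y/=np.linalg.norm(y); y=y if tau<1.5 else -y
    return np.c_[np.cross(y,z),y,z]
def pick(k,up=0.,back=0.):
    x,y,w=EGG[k]; a=np.array([-np.sin(w),np.cos(w)]); R=frame(a,TAU)
    ax=np.r_[a*np.cos(DIP),-np.sin(DIP)]; egg=np.array([x,y,.021])
    return egg-BL*ax+E*R[:,2]-back*R[:,2]+[0,0,up],R
def place(w,up=0.,off=(0,0),back=0.,dyaw=0.):
    p=np.r_[WELL[w],.045]+[off[0],off[1],0]; r=np.arctan2(p[1],p[0])+dyaw; f=-np.array([np.cos(r),np.sin(r)])
    R=frame(f,TAU-(np.pi/2-DIP))
    return p+[0,0,BL]+E*R[:,2]-back*R[:,2]+[0,0,up],R
def load():
    if os.path.exists(F): d=json.load(open(F)); return np.array(d['p']),Ro.from_rotvec(d['r'])
    return np.array([.15,-.529,.206]),Ro.from_euler('xyz',[np.pi,0,.277])
def go(wps,vmax=.035,amax=7.5):
    """wps: (pos,R,grip,min_rows[,vmax]); prints drive calls, stores the commanded pose at the end"""
    p,r=load(); rows=[]
    for w in wps:
        P,R,g,n=w[:4]; v=w[4] if len(w)>4 else vmax; R=Ro.from_matrix(R)
        n=max(n,int(np.ceil(np.linalg.norm(P-p)/v)),int(np.ceil(np.degrees((r.inv()*R).magnitude())/amax)))
        S=Slerp([0,1],Ro.concatenate([r,R]))
        rows+=[(p+(P-p)*i/n,S(i/n),g) for i in range(1,n+1)]; p,r=P,R
    p,r=load()
    i=0
    while i<len(rows):
        out=[]; 
        for P,R,g in rows[i:i+5]:
            t=r.inv().apply(P-p)/.1; q=(r.inv()*R).as_rotvec()/(np.pi/2); t,q=np.round(t,2),np.round(q,2)
            if max(abs(t).max(),abs(q).max())>1: break
            out.append(' '.join(f'{v:g}' for v in [*(t+0.),*(q+0.),g])); last=(t,q)
        print('; '.join(out)); i+=len(out)
        p,r=p+r.apply(last[0]*.1),r*Ro.from_rotvec(last[1]*np.pi/2)
    json.dump({'p':p.tolist(),'r':r.as_rotvec().tolist()},open(F,'w')); print('end',np.round(p,4),np.round(r.as_euler('xyz'),3),len(rows))
E
python3 - <<'E'
from plan import *
for R in (pick('b')[1],place(1)[1]): print(np.round(R,2).tolist(),np.linalg.det(R))
Ph,Rh=pick('b',.13)
mid=np.array([.32,-.33,.22])
go([(mid,Ro.from_euler('xyz',[np.pi,0,.9]).as_matrix(),68,1,.045),(Ph,Rh,68,1,.045)],amax=8)
E
```

```text
[[0.16, 0.97, 0.16], [0.7, -0.22, 0.68], [0.69, 0.0, -0.72]] 1.0
[[-0.72, -0.31, 0.61], [-0.24, 0.95, 0.2], [-0.65, 0.0, -0.76]] 1.0
0.36 -0.24 -0.02 0 0 -0.07 68; 0.73 -0.48 -0.05 0 0 -0.13 68
0.4 -0.17 -0.02 0 0 -0.07 68; 0.81 -0.33 -0.04 0 0 -0.13 68
0.43 -0.08 -0.03 0 0 -0.07 68; 0.86 -0.16 -0.05 0 0 -0.14 68
0.4 -0.11 0.08 0.01 0.05 -0.02 68; 0.8 -0.22 0.15 0.02 0.1 -0.05 68
0.4 -0.08 0.14 0.01 0.04 -0.03 68; 0.8 -0.16 0.29 0.02 0.09 -0.05 68
0.37 -0.04 0.19 0.01 0.05 -0.03 68; 0.75 -0.08 0.39 0.03 0.1 -0.06 68
0.34 0 0.26 0.01 0.05 -0.02 68; 0.68 0 0.51 0.02 0.09 -0.05 68
0.3 0.04 0.3 0.01 0.05 -0.03 68; 0.6 0.08 0.61 0.02 0.1 -0.06 68
end [0.4817 0.0582 0.1436] [ 3.138 -0.767  1.353] 16
```

Call:
drive_tool(
  deltas="0.36 -0.24 -0.02 0 0 -0.07 68; 0.73 -0.48 -0.05 0 0 -0.13 68",
)

```text
time: 1.8
tool_pos: [0.2073, -0.4625, 0.2098]
ee_rot: [-3.14, -0.0, 0.482]
wrist_force: [0.3, -0.3, 0.7]
width: 0.0817
finger_force: 0.0
```

Call:
drive_tool(
  deltas="0.4 -0.17 -0.02 0 0 -0.07 68; 0.81 -0.33 -0.04 0 0 -0.13 68",
)

```text
time: 2.0
tool_pos: [0.2646, -0.395, 0.2147]
ee_rot: [3.141, 0.0, 0.688]
wrist_force: [0.6, -0.3, 1.2]
width: 0.0686
finger_force: 0.0
```

Call:
drive_tool(
  deltas="0.43 -0.08 -0.03 0 0 -0.07 68; 0.86 -0.16 -0.05 0 0 -0.14 68",
)

```text
time: 2.2
tool_pos: [0.3213, -0.328, 0.2199]
ee_rot: [3.141, 0.0, 0.909]
wrist_force: [0.8, -0.8, -0.4]
width: 0.068
finger_force: 0.0
```

Call:
drive_tool(
  deltas="0.4 -0.11 0.08 0.01 0.05 -0.02 68; 0.8 -0.22 0.15 0.02 0.1 -0.05 68",
)

```text
time: 2.4
tool_pos: [0.3538, -0.2509, 0.2052]
ee_rot: [-3.118, -0.161, 0.986]
wrist_force: [-0.3, -0.4, -0.3]
width: 0.0683
finger_force: 0.0
```

Call:
drive_tool(
  deltas="0.4 -0.08 0.14 0.01 0.04 -0.03 68; 0.8 -0.16 0.29 0.02 0.09 -0.05 68",
)

```text
time: 2.6
tool_pos: [0.3858, -0.1726, 0.1893]
ee_rot: [-3.104, -0.304, 1.06]
wrist_force: [0.4, -0.0, 0.6]
width: 0.068
finger_force: 0.0
```

Call:
drive_tool(
  deltas="0.37 -0.04 0.19 0.01 0.05 -0.03 68; 0.75 -0.08 0.39 0.03 0.1 -0.06 68",
)

```text
time: 2.8
tool_pos: [0.4179, -0.0957, 0.1747]
ee_rot: [-3.092, -0.466, 1.154]
wrist_force: [-0.0, 0.1, -0.3]
width: 0.0683
finger_force: 0.0
```

Call:
drive_tool(
  deltas="0.34 0 0.26 0.01 0.05 -0.02 68; 0.68 0 0.51 0.02 0.09 -0.05 68",
)

```text
time: 3.0
tool_pos: [0.4496, -0.0185, 0.1588]
ee_rot: [-3.102, -0.611, 1.236]
wrist_force: [0.3, 0.9, 0.2]
width: 0.0683
finger_force: 0.0
```

Call:
drive_tool(
  deltas="0.3 0.04 0.3 0.01 0.05 -0.03 68; 0.6 0.08 0.61 0.02 0.1 -0.06 68",
)

```text
time: 3.2
tool_pos: [0.483, 0.0592, 0.1434]
ee_rot: [3.135, -0.769, 1.357]
wrist_force: [0.6, -0.6, -0.3]
width: 0.0682
finger_force: 0.0
```

Run:
```python
from plan import *
go([(*pick('b',.03),68,1,.03),(*pick('b'),68,3)])
P,R=pick('b'); go([(P,R,25,5)])
```

```text
-0.17 0 0.18 0 0 0 68; -0.34 0 0.36 0 0 0 68; -0.52 0 0.54 0 0 0 68; -0.69 0 0.72 0 0 0 68; -0.76 0 0.79 0 0 0 68
-0.07 0 0.07 0 0 0 68; -0.14 0 0.14 0 0 0 68
end [0.482  0.0579 0.0142] [ 3.138 -0.767  1.353] 7
0 0 0 0 0 0 25; 0 0 0 0 0 0 25; 0 0 0 0 0 0 25; 0 0 0 0 0 0 25; 0 0 0 0 0 0 25
end [0.482  0.0579 0.0142] [ 3.138 -0.767  1.353] 5
```

Call:
drive_tool(
  deltas="-0.17 0 0.18 0 0 0 68; -0.34 0 0.36 0 0 0 68; -0.52 0 0.54 0 0 0 68; -0.69 0 0.72 0 0 0 68; -0.76 0 0.79 0 0 0 68",
)

```text
time: 3.7
tool_pos: [0.481, 0.0587, 0.0313]
ee_rot: [-3.14, -0.768, 1.35]
wrist_force: [-0.3, 0.0, 0.1]
width: 0.0678
finger_force: 0.0
```

Call:
drive_tool(
  deltas="-0.07 0 0.07 0 0 0 68; -0.14 0 0.14 0 0 0 68",
)

```text
time: 3.9
tool_pos: [0.4831, 0.0573, 0.0139]
ee_rot: [3.136, -0.767, 1.355]
wrist_force: [-0.1, -0.2, -0.1]
width: 0.0681
finger_force: 0.0
```

Call:
drive_tool(
  deltas="0 0 0 0 0 0 25; 0 0 0 0 0 0 25; 0 0 0 0 0 0 25; 0 0 0 0 0 0 25; 0 0 0 0 0 0 25",
)

```text
time: 4.4
tool_pos: [0.4829, 0.0575, 0.0143]
ee_rot: [3.136, -0.767, 1.354]
wrist_force: [-0.8, -0.6, 1.4]
width: 0.0414
finger_force: 30.0
```

Run:
```python
from plan import *
go([(*pick('b',.11),25,1,.03),(*place(1,.09),25,1,.03)],amax=6)
```

```text
0.19 0 -0.2 0 0 0 25; 0.38 0 -0.39 0 0 0 25; 0.57 0 -0.59 0 0 0 25; 0.77 0 -0.79 0 0 0 25; 0.81 0.02 -0.75 0 -0.02 -0.06 25
0.05 0.03 0.04 0 -0.03 -0.06 25; 0.09 0.06 0.08 0.01 -0.05 -0.12 25; 0.14 0.09 0.12 0.01 -0.07 -0.18 25; 0.18 0.11 0.16 0.01 -0.1 -0.25 25; 0.23 0.14 0.2 0.01 -0.12 -0.31 25
0.03 0.05 0.03 0 -0.02 -0.06 25; 0.07 0.1 0.06 0.01 -0.05 -0.12 25; 0.1 0.15 0.09 0.01 -0.07 -0.18 25; 0.13 0.2 0.12 0.01 -0.09 -0.25 25; 0.17 0.24 0.15 0.01 -0.12 -0.31 25
0.01 0.06 0.03 0 -0.02 -0.06 25; 0.02 0.12 0.06 0.01 -0.04 -0.12 25; 0.03 0.18 0.08 0.01 -0.07 -0.18 25; 0.04 0.24 0.11 0.01 -0.09 -0.25 25; 0.05 0.3 0.13 0.01 -0.11 -0.31 25
-0.01 0.06 0.03 0 -0.03 -0.06 25; -0.02 0.12 0.05 0.01 -0.05 -0.12 25; -0.04 0.18 0.08 0.01 -0.07 -0.18 25; -0.05 0.24 0.1 0.01 -0.1 -0.25 25; -0.06 0.3 0.13 0.01 -0.12 -0.31 25
-0.04 0.05 0.03 0 -0.02 -0.06 25; -0.08 0.1 0.06 0.01 -0.05 -0.12 25
end [0.5663 0.1858 0.1315] [-3.139  0.708 -2.83 ] 27
```

Call:
drive_tool(
  deltas="0.19 0 -0.2 0 0 0 25; 0.38 0 -0.39 0 0 0 25; 0.57 0 -0.59 0 0 0 25; 0.77 0 -0.79 0 0 0 25; 0.81 0.02 -0.75 0 -0.02 -0.06 25",
)

```text
time: 4.9
tool_pos: [0.4873, 0.062, 0.1273]
ee_rot: [3.041, -0.728, 1.487]
wrist_force: [0.4, -0.1, -0.3]
width: 0.0412
finger_force: 30.0
```

Call:
drive_tool(
  deltas="0.05 0.03 0.04 0 -0.03 -0.06 25; 0.09 0.06 0.08 0.01 -0.05 -0.12 25; 0.14 0.09 0.12 0.01 -0.07 -0.18 25; 0.18 0.11 0.16 0.01 -0.1 -0.25 25; 0.23 0.14 0.2 0.01 -0.12 -0.31 25",
)

```text
time: 5.4
tool_pos: [0.5037, 0.0918, 0.1255]
ee_rot: [2.775, -0.427, 2.0]
wrist_force: [0.1, -0.1, -0.5]
width: 0.0413
finger_force: 30.0
```

Call:
drive_tool(
  deltas="0.03 0.05 0.03 0 -0.02 -0.06 25; 0.07 0.1 0.06 0.01 -0.05 -0.12 25; 0.1 0.15 0.09 0.01 -0.07 -0.18 25; 0.13 0.2 0.12 0.01 -0.09 -0.25 25; 0.17 0.24 0.15 0.01 -0.12 -0.31 25",
)

```text
time: 5.9
tool_pos: [0.5218, 0.1191, 0.1273]
ee_rot: [2.697, -0.058, 2.382]
wrist_force: [0.6, 0.3, -1.6]
width: 0.041
finger_force: 30.0
```

Call:
drive_tool(
  deltas="0.01 0.06 0.03 0 -0.02 -0.06 25; 0.02 0.12 0.06 0.01 -0.04 -0.12 25; 0.03 0.18 0.08 0.01 -0.07 -0.18 25; 0.04 0.24 0.11 0.01 -0.09 -0.25 25; 0.05 0.3 0.13 0.01 -0.11 -0.31 25",
)

```text
time: 6.4
tool_pos: [0.5403, 0.1466, 0.1287]
ee_rot: [2.76, 0.299, 2.76]
wrist_force: [-0.1, 0.3, -1.4]
width: 0.0416
finger_force: 30.0
```

Call:
drive_tool(
  deltas="-0.01 0.06 0.03 0 -0.03 -0.06 25; -0.02 0.12 0.05 0.01 -0.05 -0.12 25; -0.04 0.18 0.08 0.01 -0.07 -0.18 25; -0.05 0.24 0.1 0.01 -0.1 -0.25 25; -0.06 0.3 0.13 0.01 -0.12 -0.31 25",
)

```text
time: 6.9
tool_pos: [0.5578, 0.1746, 0.1294]
ee_rot: [2.989, 0.616, -3.056]
wrist_force: [-0.3, -0.8, -0.4]
width: 0.041
finger_force: 30.0
```

Call:
drive_tool(
  deltas="-0.04 0.05 0.03 0 -0.02 -0.06 25; -0.08 0.1 0.06 0.01 -0.05 -0.12 25",
)

```text
time: 7.1
tool_pos: [0.5669, 0.1857, 0.1311]
ee_rot: [-3.136, 0.71, -2.826]
wrist_force: [0.9, -0.2, -1.1]
width: 0.041
finger_force: 30.0
```

Run:
```python
from h import *
from plan import load
s=snapshot('scene'); o=robot.get_obs(); print(o['time'],o['tool_pos'],o['width'],o['joint_positions'].round(2)); 
e=o['tool_pos']
u,v=w2px(s,[.5597,.1836,.09]).astype(int); im=s['img'][max(v-75,0):v+75,max(u-100,0):u+100,::-1]; print(u,v)
cv2.imwrite('pics/s1.png',cv2.resize(im,None,fx=4,fy=4,interpolation=cv2.INTER_CUBIC))
```

```text
7.15 [0.56525004 0.1864542  0.129076  ] 0.04085884185178576 [ 0.17 -0.25  2.    0.14  0.68 -1.79]
221 218
```

View pics/s1.png

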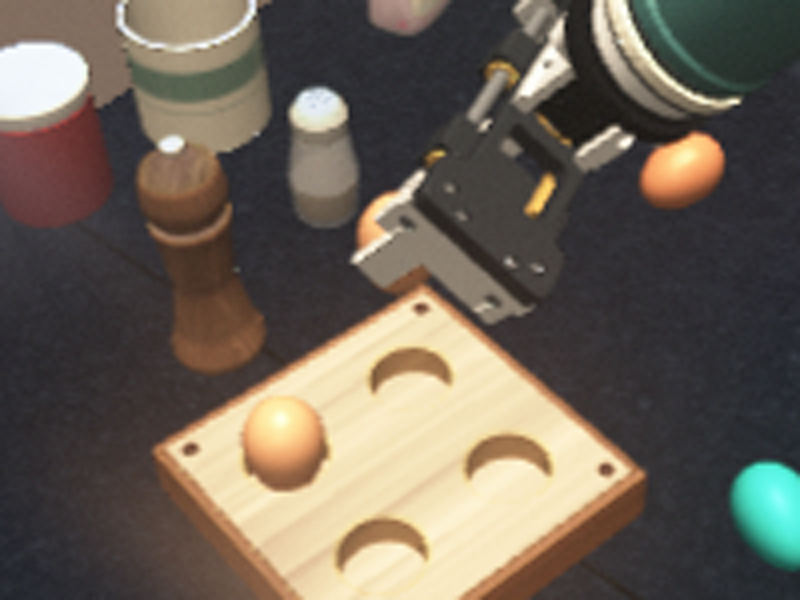

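Run:
```python
from fit import *
from plan import WELL
ims=[]
for n in('scene','top'):
    s=snapshot(n); k=5; im=cv2.resize(s['img'][:,:,::-1],None,fx=k,fy=k,interpolation=cv2.INTER_CUBIC)
    def dr(P,c): cv2.polylines(im,[((outline(s,P)+.5)*k).astype(np.int32)],True,c,1)
    dr(eggpts([.5597,.1836,.135],[0,0,-1.]),(0,255,0)); dr(eggpts([.5731,.2624,.045],[0,0,-1.]),(255,0,0))
    for w in WELL.values(): dr(np.array([[w[0]+.022*np.cos(a),w[1]+.022*np.sin(a),.034] for a in t]),(0,0,255))
    u,v=(w2px(s,[.54,.2,.07])*k).astype(int); ims.append(im[v-300:v+250,u-200:u+200])
cv2.imwrite('pics/ov.png',np.hstack(ims))
```

```text
(no output)
```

View pics/ov.png

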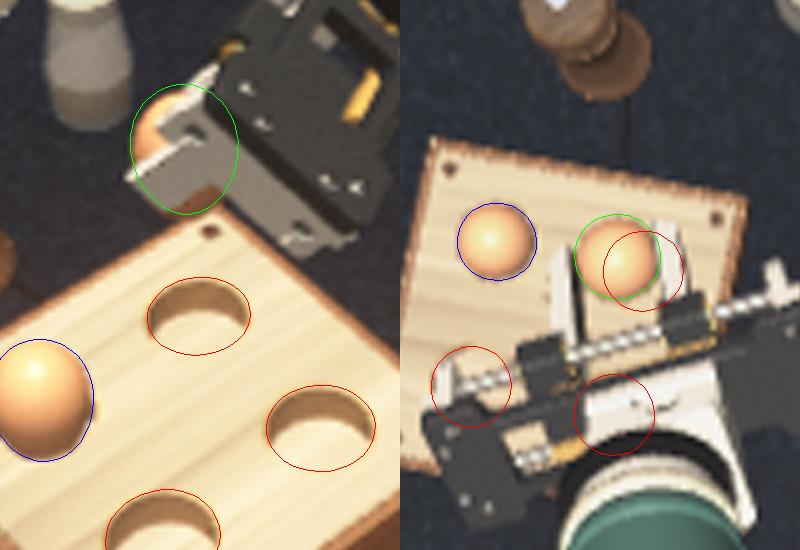

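Run:
```python
from plan import *
go([(*place(1,.025),25,5),(*place(1,.001),25,5)])
go([(*place(1,.0005),60,5)])
```

```text
0.09 0 0.1 0 0 0 25; 0.17 0 0.2 0 0 0 25; 0.26 0 0.29 0 0 0 25; 0.34 0 0.39 0 0 0 25; 0.43 0 0.49 0 0 0 25
0.03 0 0.04 0 0 0 25; 0.06 0 0.07 0 0 0 25; 0.09 0 0.11 0 0 0 25; 0.12 0 0.15 0 0 0 25; 0.15 0 0.18 0 0 0 25
end [0.5659 0.1855 0.0429] [-3.139  0.708 -2.83 ] 10
0 0 0 0 0 0 60; 0 0 0 0 0 0 60; 0 0 0 0 0 0 60; 0.01 0 0.01 0 0 0 60; 0.01 0 0.01 0 0 0 60
end [0.5658 0.1855 0.0415] [-3.139  0.708 -2.83 ] 5
```

Call:
drive_tool(
  deltas="0.09 0 0.1 0 0 0 25; 0.17 0 0.2 0 0 0 25; 0.26 0 0.29 0 0 0 25; 0.34 0 0.39 0 0 0 25; 0.43 0 0.49 0 0 0 25",
)

```text
time: 7.75
tool_pos: [0.5665, 0.185, 0.0658]
ee_rot: [-3.141, 0.708, -2.833]
wrist_force: [-1.0, -0.7, -0.6]
width: 0.0413
finger_force: 30.0
```

Call:
drive_tool(
  deltas="0.03 0 0.04 0 0 0 25; 0.06 0 0.07 0 0 0 25; 0.09 0 0.11 0 0 0 25; 0.12 0 0.15 0 0 0 25; 0.15 0 0.18 0 0 0 25",
)

```text
time: 8.25
tool_pos: [0.5667, 0.1854, 0.0424]
ee_rot: [-3.139, 0.709, -2.83]
wrist_force: [-0.4, 0.7, -0.5]
width: 0.0413
finger_force: 30.0
```

Call:
drive_tool(
  deltas="0 0 0 0 0 0 25; 0 0 0 0 0 0 25",
)

```text
time: 8.45
tool_pos: [0.5664, 0.1854, 0.0424]
ee_rot: [-3.139, 0.708, -2.83]
wrist_force: [0.6, -0.6, -0.0]
width: 0.0413
finger_force: 30.0
```

Call:
drive_tool(
  deltas="0.01 0 0.01 0 0 0 25; 0.01 0 0.01 0 0 0 25",
)

```text
time: 8.65
tool_pos: [0.567, 0.1856, 0.0422]
ee_rot: [-3.139, 0.711, -2.83]
wrist_force: [-1.8, 0.3, 3.2]
width: 0.0407
finger_force: 30.0
```

Call:
drive_tool(
  deltas="0.01 0 0.01 0 0 0 25; 0.01 0 0.01 0 0 0 25",
)

```text
time: 8.85
tool_pos: [0.5679, 0.1858, 0.0421]
ee_rot: [-3.139, 0.713, -2.83]
wrist_force: [-3.3, 1.5, 5.7]
width: 0.0413
finger_force: 30.0
```

Run:
```python
from plan import *
p,r=load(); p=p+r.apply([.001,0,.001]); json.dump({'p':p.tolist(),'r':r.as_rotvec().tolist()},open(F,'w'))
R=r.as_matrix(); go([(p,R,62,5)]); go([(p-.08*R[:,2],R,62,5)])
```

```text
0 0 0 0 0 0 62; 0 0 0 0 0 0 62; 0 0 0 0 0 0 62; 0 0 0 0 0 0 62; 0 0 0 0 0 0 62
end [0.5657 0.1855 0.04  ] [-3.139  0.708 -2.83 ] 5
0 0 -0.16 0 0 0 62; 0 0 -0.32 0 0 0 62; 0 0 -0.48 0 0 0 62; 0 0 -0.64 0 0 0 62; 0 0 -0.8 0 0 0 62
end [0.5161 0.1697 0.1008] [-3.139  0.708 -2.83 ] 5
```

Call:
drive_tool(
  deltas="0 0 0 0 0 0 62; 0 0 0 0 0 0 62; 0 0 0 0 0 0 62; 0 0 0 0 0 0 62",
)

```text
time: 9.25
tool_pos: [0.5665, 0.1852, 0.0398]
ee_rot: [-3.139, 0.709, -2.83]
wrist_force: [0.1, 0.1, 2.1]
width: 0.0618
finger_force: 1.1
```

Call:
drive_tool(
  deltas="0 0 -0.1 0 0 0 62; 0 0 -0.3 0 0 0 62; 0 0 -0.5 0 0 0 62; 0 0 -0.7 0 0 0 62; 0 0 -0.8 0 0 0 62",
)

```text
time: 9.75
tool_pos: [0.5157, 0.1693, 0.1013]
ee_rot: [-3.139, 0.709, -2.83]
wrist_force: [0.3, -0.5, 1.0]
width: 0.0618
finger_force: 0.0
```

```bash
cat > ov.py <<'E'
import sys
from fit import *
from plan import WELL,EGG
sc={}; name=sys.argv[1]; ims=[]
for n in('scene','top'):
    s=snapshot(n); sc[n]=s; k=5; im=cv2.resize(s['img'][:,:,::-1],None,fx=k,fy=k,interpolation=cv2.INTER_CUBIC)
    def dr(P,c): cv2.polylines(im,[((outline(s,P)+.5)*k).astype(np.int32)],True,c,1)
    for w in [(.5731,.2624),*WELL.values()]: dr(eggpts([*w,.045],[0,0,-1.]),(0,255,0))
    u,v=(w2px(s,[.54,.22,.04])*k).astype(int); ims.append(im[v-300:v+250,u-200:u+200])
    hsv=cv2.cvtColor(s['img'],cv2.COLOR_RGB2HSV)
    for q in EGG:
        e=EGG[q]; c=w2px(s,[e[0],e[1],.021]); 
        for r in masks(n,'egg_a'):
            if np.hypot(*(r['xy']-c))<12 and 150<r['region'].sum()<500 and np.median(hsv[r['region']],0)[0]<30:
                print(n,q,np.round(fit(lying,list(e),[(s,contour(r['region']))])[0],4),e); break
cv2.imwrite(f'pics/{name}.png',np.hstack(ims))
E
python3 ov.py p1
```

```text
top c [ 0.4411 -0.1592 -0.5546] (0.4412, -0.1592, -0.4451)
top a [ 0.5491 -0.0571 -0.2699] (0.5494, -0.0591, -0.2402)
```

View pics/p1.png

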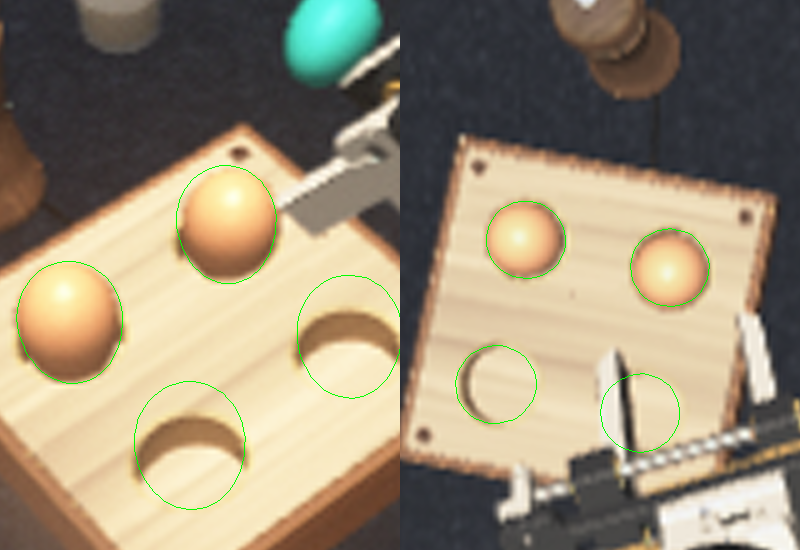

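Run:
```python
from plan import *
p,r=load()
Pa,Ra=pick('a',.12)
go([(p+[-.02,-.03,.06],r.as_matrix(),66,2),(Pa,Ra,66,1,.045),(*pick('a',.025),66,1),(*pick('a'),66,3)],amax=8)
```

```text
-0.09 -0.11 -0.32 0 0 0 66; -0.18 -0.23 -0.64 0 0 0 66; -0.16 -0.34 -0.63 0 0.03 0.08 66; -0.15 -0.45 -0.62 0 0.06 0.16 66; -0.14 -0.56 -0.61 -0.01 0.09 0.24 66
-0.03 -0.12 0 0 0.03 0.08 66; -0.06 -0.22 0.01 0 0.06 0.16 66; -0.09 -0.33 0.01 0 0.09 0.24 66; -0.12 -0.44 0.02 -0.01 0.12 0.32 66; -0.15 -0.55 0.02 -0.01 0.15 0.4 66
-0.09 -0.07 -0.01 0 0.03 0.08 66; -0.18 -0.15 -0.02 0 0.06 0.16 66; -0.27 -0.22 -0.03 -0.01 0.09 0.24 66; -0.36 -0.29 -0.04 -0.01 0.12 0.31 66; -0.44 -0.36 -0.05 -0.01 0.15 0.39 66
-0.11 0 -0.04 0 0.03 0.08 66; -0.22 -0.01 -0.07 -0.01 0.06 0.16 66; -0.33 -0.02 -0.11 -0.01 0.09 0.24 66; -0.43 -0.03 -0.14 -0.01 0.12 0.32 66; -0.54 -0.04 -0.18 -0.02 0.15 0.4 66
-0.22 0 0.23 0 0 0 66; -0.44 0 0.46 0 0 0 66; -0.66 0 0.68 0 0 0 66; -0.72 0 0.74 0 0 0 66; -0.78 0 0.8 0 0 0 66
-0.06 0 0.06 0 0 0 66
end [ 0.5503 -0.0569  0.0142] [ 3.132 -0.77   1.334] 26
```

Call:
drive_tool(
  deltas="-0.09 -0.11 -0.32 0 0 0 66; -0.18 -0.23 -0.64 0 0 0 66; -0.16 -0.34 -0.63 0 0.03 0.08 66; -0.15 -0.45 -0.62 0 0.06 0.16 66; -0.14 -0.56 -0.61 -0.01 0.09 0.24 66",
)

```text
time: 10.65
tool_pos: [0.506, 0.1075, 0.1559]
ee_rot: [2.872, 0.512, 3.015]
wrist_force: [0.0, -0.4, -1.1]
width: 0.0659
finger_force: 0.0
```

Call:
drive_tool(
  deltas="-0.03 -0.12 0 0 0.03 0.08 66; -0.06 -0.22 0.01 0 0.06 0.16 66; -0.09 -0.33 0.01 0 0.09 0.24 66; -0.12 -0.44 0.02 -0.01 0.12 0.32 66; -0.15 -0.55 0.02 -0.01 0.15 0.4 66",
)

```text
time: 11.15
tool_pos: [0.5207, 0.0521, 0.148]
ee_rot: [2.701, 0.06, 2.489]
wrist_force: [-0.8, -0.2, -1.0]
width: 0.0658
finger_force: 0.0
```

Call:
drive_tool(
  deltas="-0.09 -0.07 -0.01 0 0.03 0.08 66; -0.18 -0.15 -0.02 0 0.06 0.16 66; -0.27 -0.22 -0.03 -0.01 0.09 0.24 66; -0.36 -0.29 -0.04 -0.01 0.12 0.31 66; -0.44 -0.36 -0.05 -0.01 0.15 0.39 66",
)

```text
time: 11.65
tool_pos: [0.5355, -0.0026, 0.1401]
ee_rot: [2.77, -0.407, 2.016]
wrist_force: [-0.4, 0.0, 0.3]
width: 0.0664
finger_force: 0.0
```

Call:
drive_tool(
  deltas="-0.11 0 -0.04 0 0.03 0.08 66; -0.22 -0.01 -0.07 -0.01 0.06 0.16 66; -0.33 -0.02 -0.11 -0.01 0.09 0.24 66; -0.43 -0.03 -0.14 -0.01 0.12 0.32 66; -0.54 -0.04 -0.18 -0.02 0.15 0.4 66",
)

```text
time: 12.15
tool_pos: [0.5507, -0.0572, 0.1328]
ee_rot: [3.138, -0.773, 1.325]
wrist_force: [1.1, -0.0, 0.7]
width: 0.0659
finger_force: 0.0
```

Run:
```python
from h import *
o=robot.get_obs(); print(o['tool_pos'],o['ee_rot'],o['wrist_force'])
from plan import pick; print(pick('a',.12)[0])
```

```text
[ 0.55070241 -0.05718127  0.13281897] [ 3.13846238 -0.77252629  1.32545122] [ 1.10871916 -0.04059933  0.73091213]
[ 0.55010574 -0.0562186   0.13420594]
```

Now descend, grasp, then plan the carry to well_2.

Call:
drive_tool(
  deltas="-0.22 0 0.23 0 0 0 66; -0.44 0 0.46 0 0 0 66; -0.66 0 0.68 0 0 0 66; -0.72 0 0.74 0 0 0 66; -0.78 0 0.8 0 0 0 66",
)

```text
time: 12.65
tool_pos: [0.5506, -0.0567, 0.0212]
ee_rot: [3.135, -0.772, 1.332]
wrist_force: [-0.0, 0.1, -0.2]
width: 0.0658
finger_force: 0.0
```

Call:
drive_tool(
  deltas="-0.06 0 0.06 0 0 0 66; -0.06 0 0.06 0 0 0 66",
)

```text
time: 12.85
tool_pos: [0.5508, -0.0571, 0.0135]
ee_rot: [3.132, -0.77, 1.334]
wrist_force: [-0.7, 0.7, 0.5]
width: 0.0657
finger_force: 0.0
```

Call:
drive_tool(
  deltas="0 0 0 0 0 0 25; 0 0 0 0 0 0 25; 0 0 0 0 0 0 25; 0 0 0 0 0 0 25; 0 0 0 0 0 0 25",
)

```text
time: 13.35
tool_pos: [0.551, -0.0572, 0.0143]
ee_rot: [3.131, -0.77, 1.335]
wrist_force: [0.6, -0.7, 1.0]
width: 0.0412
finger_force: 30.0
```

Run:
```python
from plan import *
go([(*pick('a',.125),25,1,.03),(*place(2,.09),25,1,.035)],amax=7)
```

```text
0.17 0 -0.18 0 0 0 25; 0.35 0 -0.36 0 0 0 25; 0.52 0 -0.54 0 0 0 25; 0.7 0 -0.71 0 0 0 25; 0.87 0 -0.89 0 0 0 25
0.11 -0.06 0.1 0.01 -0.02 -0.07 25; 0.21 -0.12 0.21 0.01 -0.04 -0.15 25; 0.32 -0.18 0.32 0.01 -0.07 -0.22 25; 0.42 -0.24 0.42 0.01 -0.09 -0.29 25; 0.53 -0.3 0.53 0.02 -0.11 -0.37 25
0.14 0.01 0.08 0 -0.02 -0.07 25; 0.27 0.02 0.17 0 -0.04 -0.15 25; 0.41 0.04 0.26 0 -0.06 -0.22 25; 0.55 0.05 0.34 0.01 -0.09 -0.29 25; 0.68 0.06 0.43 0.01 -0.11 -0.37 25
0.12 0.1 0.06 0 -0.02 -0.07 25; 0.23 0.19 0.12 0 -0.04 -0.14 25; 0.35 0.28 0.18 0.01 -0.06 -0.22 25; 0.47 0.37 0.24 0.01 -0.09 -0.29 25; 0.59 0.46 0.31 0.01 -0.11 -0.37 25
0.05 0.14 0.04 0 -0.02 -0.07 25; 0.11 0.29 0.09 0 -0.04 -0.14 25; 0.17 0.43 0.13 0.01 -0.06 -0.22 25; 0.23 0.58 0.18 0.01 -0.08 -0.29 25; 0.28 0.72 0.22 0.01 -0.1 -0.37 25
-0.02 0.16 0.04 0.01 -0.03 -0.07 25
end [0.4995 0.2792 0.1311] [-3.134  0.709 -2.632] 26
```

Call:
drive_tool(
  deltas="0.17 0 -0.18 0 0 0 25; 0.35 0 -0.36 0 0 0 25; 0.52 0 -0.54 0 0 0 25; 0.7 0 -0.71 0 0 0 25; 0.87 0 -0.89 0 0 0 25",
)

```text
time: 13.85
tool_pos: [0.5497, -0.0563, 0.1389]
ee_rot: [3.133, -0.77, 1.333]
wrist_force: [1.1, 0.4, -1.4]
width: 0.0413
finger_force: 30.0
```

Call:
drive_tool(
  deltas="0.11 -0.06 0.1 0.01 -0.02 -0.07 25; 0.21 -0.12 0.21 0.01 -0.04 -0.15 25; 0.32 -0.18 0.32 0.01 -0.07 -0.22 25; 0.42 -0.24 0.42 0.01 -0.09 -0.29 25; 0.53 -0.3 0.53 0.02 -0.11 -0.37 25",
)

```text
time: 14.35
tool_pos: [0.5384, 0.0241, 0.1366]
ee_rot: [2.762, -0.473, 2.001]
wrist_force: [1.2, -0.6, -0.6]
width: 0.0409
finger_force: 30.0
```

Call:
drive_tool(
  deltas="0.14 0.01 0.08 0 -0.02 -0.07 25; 0.27 0.02 0.17 0 -0.04 -0.15 25; 0.41 0.04 0.26 0 -0.06 -0.22 25; 0.55 0.05 0.34 0.01 -0.09 -0.29 25; 0.68 0.06 0.43 0.01 -0.11 -0.37 25",
)

```text
time: 14.85
tool_pos: [0.5262, 0.1041, 0.1349]
ee_rot: [2.649, -0.062, 2.47]
wrist_force: [-0.5, 0.1, -0.9]
width: 0.041
finger_force: 30.0
```

Call:
drive_tool(
  deltas="0.12 0.1 0.06 0 -0.02 -0.07 25; 0.23 0.19 0.12 0 -0.04 -0.14 25; 0.35 0.28 0.18 0.01 -0.06 -0.22 25; 0.47 0.37 0.24 0.01 -0.09 -0.29 25; 0.59 0.46 0.31 0.01 -0.11 -0.37 25",
)

```text
time: 15.35
tool_pos: [0.514, 0.1842, 0.1328]
ee_rot: [2.733, 0.352, 2.92]
wrist_force: [0.6, 0.2, -0.0]
width: 0.0408
finger_force: 30.0
```

Call:
drive_tool(
  deltas="0.05 0.14 0.04 0 -0.02 -0.07 25; 0.11 0.29 0.09 0 -0.04 -0.14 25; 0.17 0.43 0.13 0.01 -0.06 -0.22 25; 0.23 0.58 0.18 0.01 -0.08 -0.29 25; 0.28 0.72 0.22 0.01 -0.1 -0.37 25",
)

```text
time: 15.85
tool_pos: [0.502, 0.2637, 0.1308]
ee_rot: [3.049, 0.658, -2.765]
wrist_force: [0.5, 0.3, -0.8]
width: 0.0411
finger_force: 30.0
```

Call:
drive_tool(
  deltas="-0.02 0.16 0.04 0.01 -0.03 -0.07 25; -0.02 0.16 0.04 0.01 -0.03 -0.07 25",
)

```text
time: 16.05
tool_pos: [0.4972, 0.2802, 0.1281]
ee_rot: [-3.135, 0.705, -2.629]
wrist_force: [0.2, 0.2, -1.4]
width: 0.0413
finger_force: 30.0
```

```bash
python3 - <<'E'
from plan import *
print(place(2,.09)[0])
go([(*place(2,.025),25,5),(*place(2,.001),25,5)])
E
python3 - <<'E'
from fit import *
from plan import WELL
ims=[]
for n in('scene','top'):
    s=snapshot(n); k=5; im=cv2.resize(s['img'][:,:,::-1],None,fx=k,fy=k,interpolation=cv2.INTER_CUBIC)
    def dr(P,c): cv2.polylines(im,[((outline(s,P)+.5)*k).astype(np.int32)],True,c,1)
    dr(eggpts([*WELL[2],.135],[0,0,-1.]),(0,255,0))
    u,v=(w2px(s,[.5,.25,.07])*k).astype(int); ims.append(im[v-300:v+250,u-200:u+200])
cv2.imwrite('pics/ov2.png',np.hstack(ims))
E
```

```text
[0.49994474 0.27894955 0.13136998]
0.08 0 0.1 0 0 0 25; 0.17 0 0.2 0 0 0 25; 0.25 0 0.3 0 0 0 25; 0.34 0 0.39 0 0 0 25; 0.42 0 0.49 0 0 0 25
0.03 0 0.04 0 0 0 25; 0.06 0 0.08 0 0 0 25; 0.09 0 0.11 0 0 0 25; 0.12 0 0.15 0 0 0 25; 0.16 0 0.18 0 0 0 25
end [0.4994 0.2786 0.0425] [-3.134  0.709 -2.632] 10
```

View pics/ov2.png

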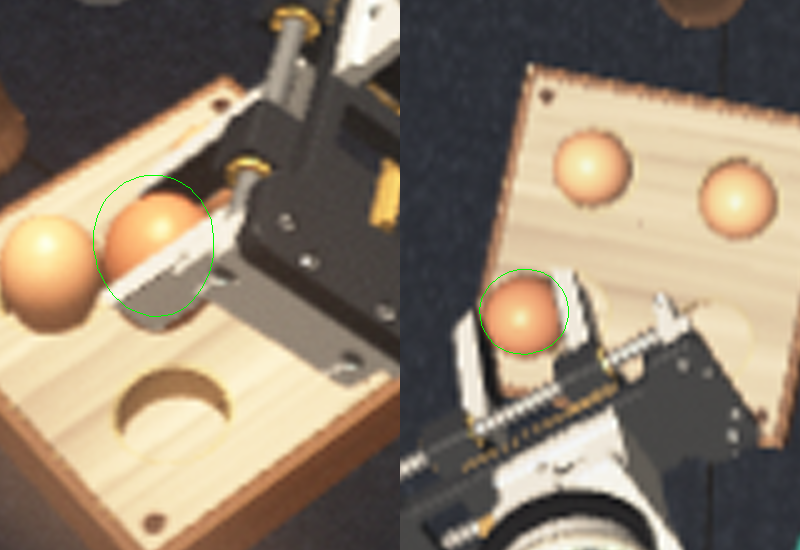

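Run:
```python
from h import *
for i in range(2):
    o=robot.get_obs(); print(o['time'],o['tool_pos'].round(4),o['ee_rot'].round(3),o['joint_positions'].round(3)); snapshot('top')
```

```text
16.15 [0.4992 0.2792 0.1299] [-3.136  0.708 -2.633] [ 0.352 -0.308  2.049  0.148  0.703 -1.803]
16.2 [0.5    0.2789 0.1306] [-3.135  0.709 -2.634] [ 0.351 -0.308  2.048  0.148  0.703 -1.803]
```

Call:
drive_tool(
  deltas="0.08 0 0.1 0 0 0 25; 0.17 0 0.2 0 0 0 25; 0.25 0 0.3 0 0 0 25; 0.34 0 0.39 0 0 0 25; 0.42 0 0.49 0 0 0 25",
)

```text
time: 16.75
tool_pos: [0.5012, 0.2779, 0.0661]
ee_rot: [-3.135, 0.71, -2.635]
wrist_force: [-0.1, 0.3, 0.1]
width: 0.0412
finger_force: 30.0
```

Run:
```python
from fit import *
from plan import WELL
ims=[]
for n in('top','scene'):
    s=snapshot(n); k=5; im=cv2.resize(s['img'][:,:,::-1],None,fx=k,fy=k,interpolation=cv2.INTER_CUBIC)
    def dr(P,c): cv2.polylines(im,[((outline(s,P)+.5)*k).astype(np.int32)],True,c,1)
    dr(eggpts([*WELL[2],.070],[0,0,-1.]),(0,255,0))
    dr(np.array([[WELL[2][0]+.022*np.cos(a),WELL[2][1]+.022*np.sin(a),.034] for a in t]),(0,0,255))
    u,v=(w2px(s,[.5,.26,.05])*k).astype(int); ims.append(im[v-250:v+250,u-200:u+200])
cv2.imwrite('pics/ov3.png',np.hstack(ims))
```

```text
(no output)
```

View pics/ov3.png

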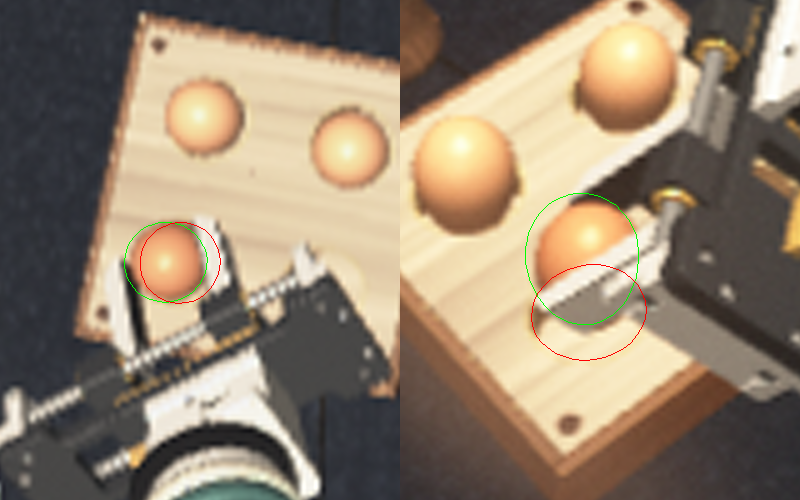

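```bash
cat > held.py <<'E'
import sys
from fit import *
from plan import *
wk=int(sys.argv[1]); up=float(sys.argv[2]); hlo=int(sys.argv[3]); hhi=int(sys.argv[4]); slo=int(sys.argv[5])
P0,R=place(wk,up); o=robot.get_obs(); print('cmd-meas',(P0-o['tool_pos']).round(4))
egg0=np.array([*WELL[wk],.045+up])+o['tool_pos']-P0
obs=[]; vis=[]
for n in('top','scene'):
    s=snapshot(n); hsv=cv2.cvtColor(s['img'],cv2.COLOR_RGB2HSV); c=w2px(s,egg0)
    m=((hsv[...,0]>=hlo)&(hsv[...,0]<=hhi)&(hsv[...,1]>slo)).astype(np.uint8)
    big=np.zeros_like(m); cv2.fillPoly(big,[outline(s,eggpts(egg0,[0,0,-1.])).astype(np.int32)],1); big=cv2.dilate(big,np.ones((7,7)))
    m&=big; m=cv2.morphologyEx(m,cv2.MORPH_OPEN,np.ones((2,2),np.uint8))
    k=cv2.connectedComponentsWithStats(m); i=1+np.argmax(k[2][1:,4]); m=k[1]==i
    q=contour(m); a=np.degrees(np.arctan2(-(q-c)[:,1],(q-c)[:,0]))
    sel=((a>60)|(a<-150)) if n=='scene' else (a>45)&(a<175)   # free edges: not next to the fingers
    obs.append((s,q[sel])); vis.append((s,m,q,sel))
y=R[:,1]
def f(x):
    ax=np.array([0,0,-1.]); ax=Ro.from_rotvec(y*x[2]).apply(ax); return eggpts(egg0+R[:,0]*x[0]+R[:,2]*x[1],ax)
for nm,v in(('both',obs),('top',obs[:1]),('scene',obs[1:])):
    x,e=fit(f,[0,0,0.],v); print(nm,'shift mm x_t,z_t',(x[:2]*1e3).round(1),'tilt deg',round(np.degrees(x[2]),1),'rms px',round(e,2),[len(k[1]) for k in v], 'axis',Ro.from_rotvec(y*x[2]).apply([0,0,-1.]).round(3),'dpos',(R[:,0]*x[0]+R[:,2]*x[1]).round(4))
    if nm=='both': best=x
ims=[]
for s,m,q,sel in vis:
    k=6; im=cv2.resize(s['img'][:,:,::-1],None,fx=k,fy=k,interpolation=cv2.INTER_CUBIC)
    cv2.polylines(im,[((outline(s,f(best))+.5)*k).astype(np.int32)],True,(0,255,0),1)
    for p in q[sel]: cv2.circle(im,tuple(((p+.5)*k).astype(int)),1,(255,0,0),-1)
    u,v=(w2px(s,egg0)*k).astype(int); ims.append(im[v-150:v+150,u-150:u+150])
cv2.imwrite('pics/held.png',np.hstack(ims))
E
python3 held.py 2 .025 4 15 95
```

```text
cmd-meas [0.0004 0.0016 0.0027]
both shift mm x_t,z_t [4.9 0.2] tilt deg 0.0 rms px 1.71 [13, 42] axis [-0. -0. -1.] dpos [-0.0031 -0.0017 -0.0033]
top shift mm x_t,z_t [11.6  8.8] tilt deg 0.0 rms px 0.33 [13] axis [ 0.  0. -1.] dpos [-0.0028 -0.0015 -0.0142]
scene shift mm x_t,z_t [4.6 0.7] tilt deg 0.0 rms px 1.99 [42] axis [-0. -0. -1.] dpos [-0.0027 -0.0015 -0.0035]
```

View pics/held.png

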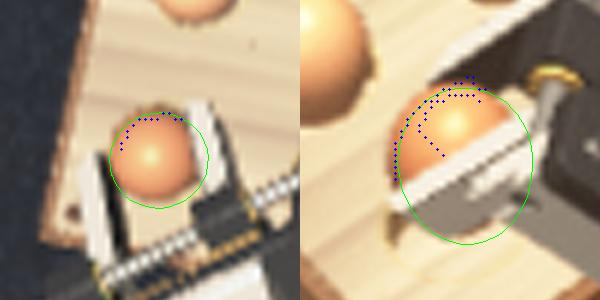

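```bash
sed -i "s/+o\['tool_pos'\]-P0$//; s/\[0,0,0\.\],v)/[.001,.001,.05],v)/; s/q=contour(m);/h_=np.zeros(m.shape,np.uint8); cv2.fillConvexPoly(h_,cv2.convexHull(contour(m).astype(np.int32)),1); q=contour(h_);/" held.py
sed -i "s/sel=((a>60)|(a<-150))/sel=((a>70)\&(a<175))/" held.py
python3 held.py 2 .025 4 16 85
```

```text
cmd-meas [-0.001   0.0008 -0.    ]
both shift mm x_t,z_t [  1.3 -11.7] tilt deg -42.6 rms px 0.59 [14, 18] axis [ 0.591  0.33  -0.736] dpos [-0.0075 -0.0042  0.0081]
top shift mm x_t,z_t [9.2 0.2] tilt deg -39.2 rms px 0.27 [14] axis [ 0.552  0.308 -0.775] dpos [-0.006  -0.0034 -0.0061]
scene shift mm x_t,z_t [  1.7 -13.6] tilt deg -51.2 rms px 0.41 [18] axis [ 0.68   0.379 -0.627] dpos [-0.0088 -0.0049  0.0093]
```

View pics/held.png

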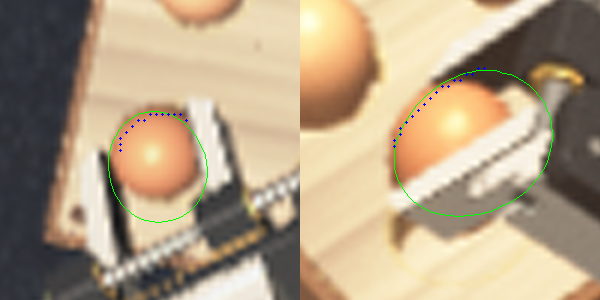

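Call:
drive_tool(
  deltas="0.03 0 0.04 0 0 0 25; 0.06 0 0.08 0 0 0 25; 0.09 0 0.11 0 0 0 25; 0.12 0 0.15 0 0 0 25; 0.16 0 0.18 0 0 0 25",
)

```text
time: 17.55
tool_pos: [0.5018, 0.2795, 0.0443]
ee_rot: [-3.134, 0.716, -2.633]
wrist_force: [-4.6, 1.0, 13.4]
width: 0.0411
finger_force: 30.0
```

Call:
drive_tool(
  deltas="0 0 0 0 0 0 25; 0.01 0 0.01 0 0 0 25; 0.01 0 0.01 0 0 0 25",
)

```text
time: 17.85
tool_pos: [0.5023, 0.2797, 0.0444]
ee_rot: [-3.134, 0.717, -2.632]
wrist_force: [-3.4, -0.0, 8.6]
width: 0.0412
finger_force: 30.0
```

Call:
drive_tool(
  deltas="-0.01 0 -0.02 0 0 0 25; -0.01 0 -0.02 0 0 0 25",
)

```text
time: 18.05
tool_pos: [0.5005, 0.2787, 0.0444]
ee_rot: [-3.133, 0.713, -2.632]
wrist_force: [0.4, 0.4, 3.8]
width: 0.0411
finger_force: 30.0
```

Call:
drive_tool(
  deltas="0 0 0 0 0 0 62; 0 0 0 0 0 0 62; 0 0 0 0 0 0 62; 0 0 0 0 0 0 62; 0 0 0 0 0 0 62",
)

```text
time: 18.55
tool_pos: [0.499, 0.278, 0.0421]
ee_rot: [-3.134, 0.708, -2.632]
wrist_force: [0.4, 0.2, 1.3]
width: 0.0619
finger_force: 0.0
```

Call:
drive_tool(
  deltas="0 0 -0.1 0 0 0 62; 0 0 -0.3 0 0 0 62; 0 0 -0.5 0 0 0 62; 0 0 -0.7 0 0 0 62; 0 0 -0.8 0 0 0 62",
)

```text
time: 19.05
tool_pos: [0.4535, 0.2531, 0.105]
ee_rot: [-3.133, 0.712, -2.632]
wrist_force: [0.2, 0.3, -0.5]
width: 0.062
finger_force: 0.0
```

```bash
cat > chk.py <<'E'
import sys
from fit import *
from plan import WELL,EGG
W={**WELL,0:(.5731,.2624)}; S={n:snapshot(n) for n in('top','scene')}; M={n:masks(n,'egg_a') for n in S}
stand=lambda x:eggpts([x[0],x[1],x[4]+.03],[x[2],x[3],-1.])
for k in map(int,sys.argv[1].split(',')):
    for n,s in S.items():
        c=w2px(s,[*W[k],.052]); m=[r for r in M[n] if np.hypot(*(r['xy']-c))<9 and 100<r['region'].sum()<600]
        if m:
            # what shows above the holder: compare with prediction of a home egg
            q=contour(m[0]['region']); h=cv2.convexHull(proj(s,(lambda P:P[P[:,2]>.034])(eggpts([*W[k],.045],[0,0,-1.]))).astype(np.float32))[:,0]
            print(k,n,'seen box',q.min(0),q.max(0),'home box',h.min(0).round(1),h.max(0).round(1))
        else: print(k,n,'not found')
for n,s in S.items():
    for q in sys.argv[2]:
        e=EGG[q]; c=w2px(s,[e[0],e[1],.021]); m=[r for r in M[n] if np.hypot(*(r['xy']-c))<12 and 150<r['region'].sum()<500]
        if m: print(n,q,fit(lying,list(e),[(s,contour(m[0]['region']))])[0].round(4),e)
E
python3 chk.py 0,1,2 c
python3 - <<'E'
from plan import *
p,r=load(); print(p)
p=p+r.apply([.001,0,.001])-r.apply([.001,0,.002])-r.apply([0,0,.08]); json.dump({'p':p.tolist(),'r':r.as_rotvec().tolist()},open(F,'w')); print(p)
E
```

```text
0 top seen box [174. 184.] [188. 197.] home box [173.8 181.9] [189.7 197.4]
0 scene seen box [182. 242.] [202. 265.] home box [181.3 241.2] [202.4 262.5]
1 top seen box [204. 189.] [218. 204.] home box [202.6 187.5] [218.3 203. ]
1 scene seen box [215. 223.] [234. 246.] home box [213.3 222. ] [233.1 242.2]
2 top seen box [169. 213.] [184. 227.] home box [167.6 210.9] [183.7 226.4]
2 scene seen box [207. 267.] [228. 290.] home box [204.8 265.2] [226.9 288.2]
top c [ 0.4412 -0.1592 -0.544 ] (0.4412, -0.1592, -0.4451)
[0.49942905 0.27861275 0.04247457]
[0.45307186 0.25342206 0.10393545]
```

```bash
sed -i "s/-.4451)/-.48)/" plan.py
python3 - <<'E'
from plan import *
p,r=load()
go([(p+[-.02,-.03,.06],r.as_matrix(),66,2),(*pick('c',.12),66,1,.04)],amax=8)
go([(*pick('c',.025),66,3),(*pick('c'),66,3)],amax=8)
E
```

```text
-0.07 -0.08 -0.33 0 0 0 66; -0.15 -0.17 -0.66 0 0 0 66; -0.07 -0.34 -0.71 0 0.02 0.08 66; 0.01 -0.51 -0.75 -0.01 0.03 0.17 66; 0.08 -0.68 -0.8 -0.01 0.05 0.25 66
0.01 -0.18 -0.04 0 0.02 0.09 66; 0.02 -0.37 -0.09 0 0.04 0.17 66; 0.03 -0.55 -0.13 0 0.05 0.26 66; 0.04 -0.74 -0.18 -0.01 0.07 0.34 66; 0.05 -0.92 -0.22 -0.01 0.09 0.43 66
-0.1 -0.16 -0.05 0 0.02 0.08 66; -0.2 -0.31 -0.11 -0.01 0.03 0.17 66; -0.3 -0.46 -0.16 -0.01 0.05 0.25 66; -0.4 -0.61 -0.22 -0.01 0.07 0.34 66; -0.5 -0.77 -0.27 -0.01 0.09 0.42 66
-0.17 -0.05 -0.07 -0.01 0.01 0.08 66; -0.33 -0.11 -0.15 -0.01 0.03 0.17 66; -0.49 -0.17 -0.23 -0.01 0.05 0.25 66; -0.66 -0.23 -0.3 -0.02 0.07 0.34 66; -0.82 -0.29 -0.38 -0.02 0.09 0.42 66
-0.16 0.05 -0.1 0 0.01 0.09 66; -0.31 0.1 -0.19 -0.01 0.03 0.17 66
end [ 0.4423 -0.1559  0.1341] [ 3.134 -0.768  1.094] 22
-0.22 0 0.23 0 0 0 66; -0.44 0 0.45 0 0 0 66; -0.66 0 0.68 0 0 0 66; -0.72 0 0.74 0 0 0 66; -0.78 0 0.8 0 0 0 66
-0.06 0 0.06 0 0 0 66
end [ 0.4426 -0.1567  0.0139] [ 3.134 -0.768  1.094] 6
```

Call:
drive_tool(
  deltas="-0.07 -0.08 -0.33 0 0 0 66; -0.15 -0.17 -0.66 0 0 0 66; -0.07 -0.34 -0.71 0 0.02 0.08 66; 0.01 -0.51 -0.75 -0.01 0.03 0.17 66; 0.08 -0.68 -0.8 -0.01 0.05 0.25 66",
)

```text
time: 19.75
tool_pos: [0.4349, 0.1652, 0.1579]
ee_rot: [2.844, 0.568, -3.11]
wrist_force: [-0.1, -0.4, -0.2]
width: 0.0661
finger_force: 0.0
```

Call:
drive_tool(
  deltas="0.01 -0.18 -0.04 0 0.02 0.09 66; 0.02 -0.37 -0.09 0 0.04 0.17 66; 0.03 -0.55 -0.13 0 0.05 0.26 66; 0.04 -0.74 -0.18 -0.01 0.07 0.34 66; 0.05 -0.92 -0.22 -0.01 0.09 0.43 66",
)

```text
time: 20.25
tool_pos: [0.4377, 0.0704, 0.1506]
ee_rot: [2.606, 0.152, 2.576]
wrist_force: [0.6, 0.2, -0.6]
width: 0.0665
finger_force: 0.0
```

Call:
drive_tool(
  deltas="-0.1 -0.16 -0.05 0 0.02 0.08 66; -0.2 -0.31 -0.11 -0.01 0.03 0.17 66; -0.3 -0.46 -0.16 -0.01 0.05 0.25 66; -0.4 -0.61 -0.22 -0.01 0.07 0.34 66; -0.5 -0.77 -0.27 -0.01 0.09 0.42 66",
)

```text
time: 20.75
tool_pos: [0.4393, -0.0249, 0.1428]
ee_rot: [2.631, -0.31, 2.078]
wrist_force: [0.7, -0.3, -0.2]
width: 0.0659
finger_force: 0.0
```

Call:
drive_tool(
  deltas="-0.17 -0.05 -0.07 -0.01 0.01 0.08 66; -0.33 -0.11 -0.15 -0.01 0.03 0.17 66; -0.49 -0.17 -0.23 -0.01 0.05 0.25 66; -0.66 -0.23 -0.3 -0.02 0.07 0.34 66; -0.82 -0.29 -0.38 -0.02 0.09 0.42 66",
)

```text
time: 21.25
tool_pos: [0.4419, -0.1194, 0.1356]
ee_rot: [2.923, -0.693, 1.434]
wrist_force: [0.1, -0.3, 0.5]
width: 0.0661
finger_force: 0.0
```

Call:
drive_tool(
  deltas="-0.16 0.05 -0.1 0 0.01 0.09 66; -0.31 0.1 -0.19 -0.01 0.03 0.17 66; -0.31 0.1 -0.19 -0.01 0.03 0.17 66; -0.31 0.1 -0.19 -0.01 0.03 0.17 66",
)

```text
time: 21.65
tool_pos: [0.4425, -0.156, 0.1324]
ee_rot: [3.136, -0.769, 1.093]
wrist_force: [0.0, 0.6, -0.1]
width: 0.066
finger_force: 0.0
```

Call:
drive_tool(
  deltas="-0.22 0 0.23 0 0 0 66; -0.44 0 0.45 0 0 0 66; -0.66 0 0.68 0 0 0 66; -0.72 0 0.74 0 0 0 66; -0.78 0 0.8 0 0 0 66",
)

```text
time: 22.15
tool_pos: [0.4432, -0.1559, 0.0218]
ee_rot: [3.133, -0.769, 1.096]
wrist_force: [0.1, -0.2, -0.4]
width: 0.066
finger_force: 0.0
```

Call:
drive_tool(
  deltas="-0.06 0 0.06 0 0 0 66; -0.06 0 0.06 0 0 0 66",
)

```text
time: 22.35
tool_pos: [0.4431, -0.1568, 0.0134]
ee_rot: [3.133, -0.768, 1.095]
wrist_force: [-0.1, 0.4, 0.5]
width: 0.066
finger_force: 0.0
```

Call:
drive_tool(
  deltas="0 0 0 0 0 0 25; 0 0 0 0 0 0 25; 0 0 0 0 0 0 25; 0 0 0 0 0 0 25; 0 0 0 0 0 0 25",
)

```text
time: 22.85
tool_pos: [0.4433, -0.1572, 0.0139]
ee_rot: [3.132, -0.768, 1.095]
wrist_force: [0.6, -0.8, 2.0]
width: 0.0411
finger_force: 30.0
```

Run:
```python
from plan import *
go([(*pick('c',.125),25,1,.03),(*place(3,.09),25,1,.035)],amax=6)
go([(*place(3,.025),25,5),(*place(3,.006),25,5)])
```

```text
0.17 0 -0.18 0 0 0 25; 0.35 0 -0.36 0 0 0 25; 0.52 0 -0.54 0 0 0 25; 0.7 0 -0.72 0 0 0 25; 0.87 0.01 -0.9 0 0 0 25
0.09 -0.05 0.09 0.01 -0.02 -0.06 25; 0.18 -0.1 0.18 0.01 -0.03 -0.12 25; 0.27 -0.15 0.28 0.01 -0.05 -0.19 25; 0.37 -0.2 0.37 0.01 -0.06 -0.25 25; 0.46 -0.25 0.46 0.01 -0.08 -0.31 25
0.11 0.01 0.08 0 -0.01 -0.06 25; 0.22 0.01 0.16 0.01 -0.03 -0.13 25; 0.33 0.01 0.24 0.01 -0.04 -0.19 25; 0.45 0.02 0.32 0.01 -0.06 -0.25 25; 0.56 0.02 0.39 0.01 -0.07 -0.31 25
0.11 0.06 0.07 0 -0.02 -0.07 25; 0.21 0.12 0.14 0.01 -0.03 -0.13 25; 0.32 0.18 0.2 0.01 -0.05 -0.19 25; 0.42 0.24 0.27 0.01 -0.06 -0.25 25; 0.53 0.3 0.34 0.01 -0.08 -0.32 25
0.07 0.1 0.05 0 -0.01 -0.06 25; 0.14 0.21 0.1 0.01 -0.03 -0.12 25; 0.21 0.31 0.16 0.01 -0.04 -0.18 25; 0.28 0.42 0.21 0.01 -0.06 -0.25 25; 0.35 0.53 0.26 0.01 -0.07 -0.31 25
0.02 0.13 0.05 0 -0.02 -0.06 25; 0.04 0.25 0.1 0.01 -0.03 -0.12 25; 0.06 0.38 0.14 0.01 -0.05 -0.18 25; 0.08 0.51 0.19 0.01 -0.06 -0.25 25; 0.1 0.64 0.24 0.01 -0.08 -0.31 25
-0.04 0.12 0.04 0 -0.01 -0.06 25
end [0.4867 0.199  0.1315] [ 3.131  0.698 -2.758] 31
0.08 0 0.1 0 0 0 25; 0.17 0 0.2 0 0 0 25; 0.25 0 0.3 0 0 0 25; 0.33 0 0.4 0 0 0 25; 0.42 0 0.5 0 0 0 25
0.02 0 0.03 0 0 0 25; 0.04 0 0.06 0 0 0 25; 0.07 0 0.09 0 0 0 25; 0.09 0 0.12 0 0 0 25; 0.12 0 0.15 0 0 0 25
end [0.4868 0.1998 0.047 ] [ 3.131  0.698 -2.758] 10
```

Call:
drive_tool(
  deltas="0.17 0 -0.18 0 0 0 25; 0.35 0 -0.36 0 0 0 25; 0.52 0 -0.54 0 0 0 25; 0.7 0 -0.72 0 0 0 25; 0.87 0.01 -0.9 0 0 0 25",
)

```text
time: 23.35
tool_pos: [0.443, -0.1568, 0.1394]
ee_rot: [3.134, -0.768, 1.094]
wrist_force: [0.4, -0.7, -0.4]
width: 0.0414
finger_force: 30.0
```

Call:
drive_tool(
  deltas="0.09 -0.05 0.09 0.01 -0.02 -0.06 25; 0.18 -0.1 0.18 0.01 -0.03 -0.12 25; 0.27 -0.15 0.28 0.01 -0.05 -0.19 25; 0.37 -0.2 0.37 0.01 -0.06 -0.25 25; 0.46 -0.25 0.46 0.01 -0.08 -0.31 25",
)

```text
time: 23.85
tool_pos: [0.451, -0.0873, 0.1368]
ee_rot: [2.786, -0.548, 1.676]
wrist_force: [-0.4, 0.5, -0.3]
width: 0.0411
finger_force: 30.0
```

Call:
drive_tool(
  deltas="0.11 0.01 0.08 0 -0.01 -0.06 25; 0.22 0.01 0.16 0.01 -0.03 -0.13 25; 0.33 0.01 0.24 0.01 -0.04 -0.19 25; 0.45 0.02 0.32 0.01 -0.06 -0.25 25; 0.56 0.02 0.39 0.01 -0.07 -0.31 25",
)

```text
time: 24.35
tool_pos: [0.4596, -0.0192, 0.1359]
ee_rot: [2.633, -0.238, 2.105]
wrist_force: [0.1, 0.7, -1.0]
width: 0.0412
finger_force: 30.0
```

Call:
drive_tool(
  deltas="0.11 0.06 0.07 0 -0.02 -0.07 25; 0.21 0.12 0.14 0.01 -0.03 -0.13 25; 0.32 0.18 0.2 0.01 -0.05 -0.19 25; 0.42 0.24 0.27 0.01 -0.06 -0.25 25; 0.53 0.3 0.34 0.01 -0.08 -0.32 25",
)

```text
time: 24.85
tool_pos: [0.4687, 0.0495, 0.1337]
ee_rot: [2.627, 0.122, 2.48]
wrist_force: [0.2, -0.7, -0.0]
width: 0.0412
finger_force: 30.0
```

Call:
drive_tool(
  deltas="0.07 0.1 0.05 0 -0.01 -0.06 25; 0.14 0.21 0.1 0.01 -0.03 -0.12 25; 0.21 0.31 0.16 0.01 -0.04 -0.18 25; 0.28 0.42 0.21 0.01 -0.06 -0.25 25; 0.35 0.53 0.26 0.01 -0.07 -0.31 25",
)

```text
time: 25.35
tool_pos: [0.4767, 0.118, 0.1326]
ee_rot: [2.758, 0.436, 2.886]
wrist_force: [-0.4, -0.5, -1.0]
width: 0.041
finger_force: 30.0
```

Call:
drive_tool(
  deltas="0.02 0.13 0.05 0 -0.02 -0.06 25; 0.04 0.25 0.1 0.01 -0.03 -0.12 25; 0.06 0.38 0.14 0.01 -0.05 -0.18 25; 0.08 0.51 0.19 0.01 -0.06 -0.25 25; 0.1 0.64 0.24 0.01 -0.08 -0.31 25",
)

```text
time: 25.85
tool_pos: [0.4853, 0.1864, 0.1306]
ee_rot: [3.057, 0.678, -2.874]
wrist_force: [0.0, -0.3, -0.5]
width: 0.0411
finger_force: 30.0
```

Call:
drive_tool(
  deltas="-0.04 0.12 0.04 0 -0.01 -0.06 25; -0.04 0.12 0.04 0 -0.01 -0.06 25; -0.04 0.12 0.04 0 -0.01 -0.06 25; -0.04 0.12 0.04 0 -0.01 -0.06 25",
)

```text
time: 26.25
tool_pos: [0.4872, 0.1984, 0.131]
ee_rot: [3.13, 0.697, -2.76]
wrist_force: [0.5, 0.3, -0.5]
width: 0.0412
finger_force: 30.0
```

Call:
drive_tool(
  deltas="0.08 0 0.1 0 0 0 25; 0.17 0 0.2 0 0 0 25; 0.25 0 0.3 0 0 0 25; 0.33 0 0.4 0 0 0 25; 0.42 0 0.5 0 0 0 25",
)

```text
time: 26.75
tool_pos: [0.4875, 0.1985, 0.0656]
ee_rot: [3.131, 0.698, -2.761]
wrist_force: [-0.1, -0.2, 1.0]
width: 0.0412
finger_force: 30.0
```

Call:
drive_tool(
  deltas="0.02 0 0.03 0 0 0 25; 0.04 0 0.06 0 0 0 25; 0.07 0 0.09 0 0 0 25; 0.09 0 0.12 0 0 0 25; 0.12 0 0.15 0 0 0 25",
)

```text
time: 27.25
tool_pos: [0.4877, 0.1997, 0.0469]
ee_rot: [3.131, 0.699, -2.758]
wrist_force: [0.8, 0.5, -0.3]
width: 0.0409
finger_force: 30.0
```

Call:
drive_tool(
  deltas="0.01 0 0.01 0 0 0 25; 0.02 0 0.02 0 0 0 25; 0.02 0 0.03 0 0 0 25; 0.02 0 0.03 0 0 0 25",
)

```text
time: 27.65
tool_pos: [0.4877, 0.1999, 0.0429]
ee_rot: [3.131, 0.698, -2.758]
wrist_force: [-0.4, -1.1, -1.0]
width: 0.0412
finger_force: 30.0
```

Call:
drive_tool(
  deltas="0.01 0 0.01 0 0 0 25; 0.01 0 0.01 0 0 0 25; 0.01 0 0.01 0 0 0 25",
)

```text
time: 27.95
tool_pos: [0.488, 0.1999, 0.0421]
ee_rot: [3.131, 0.699, -2.758]
wrist_force: [-0.6, 0.1, 1.7]
width: 0.0414
finger_force: 30.0
```

Touching the floor lightly; release, back off and move clear.

Call:
drive_tool(
  deltas="0 0 0 0 0 0 62; 0 0 0 0 0 0 62; 0 0 0 0 0 0 62; 0 0 0 0 0 0 62; 0 0 0 0 0 0 62",
)

```text
time: 28.45
tool_pos: [0.4874, 0.1998, 0.0413]
ee_rot: [3.131, 0.697, -2.758]
wrist_force: [-0.0, 0.6, 0.1]
width: 0.0616
finger_force: 0.0
```

Call:
drive_tool(
  deltas="0 0 -0.1 0 0 0 62; 0 0 -0.3 0 0 0 62; 0 0 -0.5 0 0 0 62; 0 0 -0.7 0 0 0 62; 0 0 -0.9 0 0 0 62",
)

```text
time: 28.95
tool_pos: [0.4336, 0.1771, 0.1108]
ee_rot: [3.131, 0.697, -2.758]
wrist_force: [0.1, -0.2, -0.6]
width: 0.0621
finger_force: 0.0
```

Call:
drive_tool(
  deltas="0 -0.15 -0.3 0 0 0 62; 0 -0.4 -0.6 0 0 0 62; 0 -0.7 -0.8 0 0 0 62; 0 -1 -0.8 0 0 0 62; 0 -1 -0.8 0 0 0 62",
)

```text
time: 29.45
tool_pos: [0.4262, 0.0603, 0.1716]
ee_rot: [3.133, 0.698, -2.766]
wrist_force: [0.4, 0.4, -0.3]
width: 0.0623
finger_force: 0.0
```

Call:
drive_tool(
  deltas="0 -0.3 0 0 0 0 62; 0 -0.6 0 0 0 0 62; 0 -0.9 0 0 0 0 62; 0 -1 0 0 0 0 62; 0 -1 0 0 0 0 62",
)

```text
time: 29.95
tool_pos: [0.4689, -0.008, 0.1775]
ee_rot: [3.134, 0.678, -2.779]
wrist_force: [-0.6, -0.3, 0.2]
width: 0.0621
finger_force: 0.0
```

```bash
python3 chk.py 0,1,2,3 ''; sed -i 's/for n in(.scene.,.top.)/for n in("scene","top")/' ov.py; python3 ov.py fin
```

```text
0 top seen box [174. 183.] [189. 198.] home box [173.8 181.9] [189.7 197.4]
0 scene seen box [181. 242.] [202. 265.] home box [181.3 241.2] [202.4 262.5]
1 top seen box [204. 190.] [217. 203.] home box [202.6 187.5] [218.3 203. ]
1 scene seen box [215. 223.] [234. 245.] home box [213.3 222. ] [233.1 242.2]
2 top seen box [169. 212.] [184. 227.] home box [167.6 210.9] [183.7 226.4]
2 scene seen box [207. 266.] [228. 290.] home box [204.8 265.2] [226.9 288.2]
3 top seen box [198. 218.] [212. 233.] home box [196.7 216.5] [212.5 232.1]
3 scene seen box [239. 245.] [259. 268.] home box [237.3 244. ] [258.3 265.5]
```

View pics/fin.png

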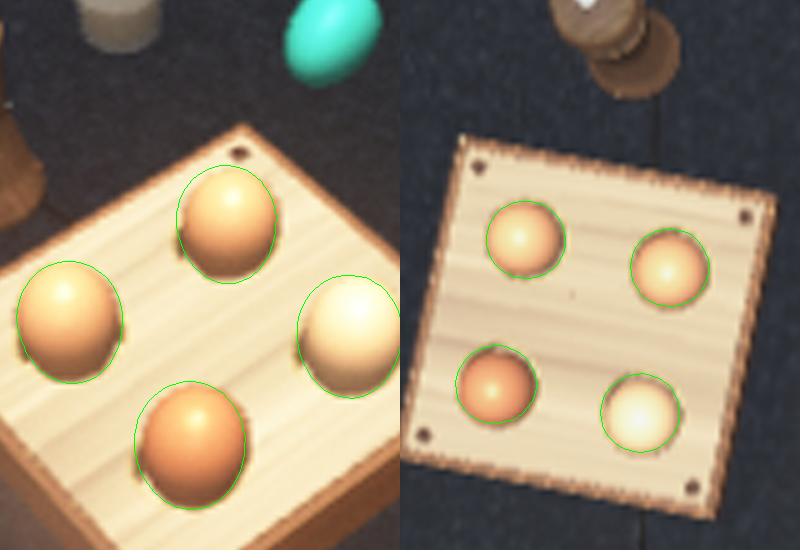

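The final picture shows all four eggs filling their predicted fully-home outlines in both views, so I am handing in.

```bash
python3 -c "
from bench import robot
print(robot.close_job())"
```

```text
the job is handed in; nothing more can be done
None
```

All three loose eggs are in the empty wells, pointed end down and fully home in both camera views; egg_d stayed in its well, the shaker, timer and mill were never touched, and the job was handed in at about 30 s of the 72 s allowed.

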